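Lock down the wire cutter's frame

ROBOT

A 6-joint arm with a two-finger parallel gripper is mounted at the origin on the work surface. World frame = base frame: x ahead of the robot, y to its left, z up, the work surface at z = 0. Lengths are in m, angles in rad, forces in N, time in s.
With the tool pointing down it reaches from about 0.375 to 0.9 m from the base axis. Payload 3.1 kg.
Tool frame: the origin (TCP) lies at the very end of the fingers, on their centre line; the grasp point (between the pads) lies 19 mm behind it (manip.hold_point_z is the distance from the TCP to the grasp point, in m); y points along the fingers, z is the direction in which the jaws open and shut, and the axes are right-handed (so a half turn about y gives the same grasp; the last joint's range is limited). The gripper opens to 85 mm and grips with 20 to 120 N. Pads are 22 mm wide; open, the fingers measure 114 mm over their backs; the gripper's body (76 mm by 85 mm) begins 54 mm behind the grasp point. The pads swing forward as they close: fully open they stand 13 mm farther back than shut.
Start: joints at [-1.468, 0.527, 1.433, -0, 1.181, -0.178], TCP at [0.174, -0.6, 0.231] pointing down, gripper open.
Joint ranges: [-3.08, 3.08], [-0.75, 2.2], [0.22, 2.44], [-1.43, 4.57], [0, 2.65], [-2.85, 2.85]. Speed limits (rad/s): [2.79, 2.79, 3.14, 3.14, 3.14, 3.14].

INTERFACE

Orientations are given as a unit quaternion [x, y, z, w].
In Python, from station import manip, eyes, workorder gives the robot as it stands. The module is installed in compiled form; this text tells all that it offers.
- The arm moves only by the shell command python3 -m jog 'ROWS' [OPENING] [FORCE]. ROWS is JSON, a list of rows, each a list of 2 entries, a list of its own where there are three numbers: the shift along the tool's x, y, z in cm, then the turn about the tool's y in rad. A call has 1 to 20 rows; each row is the pose to reach, as a shift and turn from the pose commanded when the call began, along the tool's axes at that moment; what a row does not reach only later rows make up. A row lasts 1/12 s, in which the tool goes at most 41.7 mm and 7.16 degrees, less where a joint would pass 70% of its speed; a pose out of reach is approached as far as the arm can. A call with a gripper value outside its range is refused whole. OPENING is the finger opening in cm, from 0 to 8.54, set as the call begins (- or left out, the last holds). The fingers move at their own pace and stop on an object; FORCE is the grip in N (left out, the last holds). Time passes only in rows, so rows that repeat a pose let the fingers close. It gives the time, the measured TCP pose, the force and the opening at its end, in the units of the state.
- manip.sense(): the state, without advancing time (a new reading comes with each control period).
- eyes.snapshot(name): name is "scene" or "top" or "wrist"; returns a dict with "frame" (400x640x3 uint8, red, green, blue), "vfov" (degrees; the focal length in pixels is half the picture's height over the tangent of half this angle, whatever the lens; pixels are square), "cx", "cy" (the principal point, pixels), "k1" (the pictures are not rectified: a ray, as slopes to the right and down, at radius r is drawn at 1 + k1 r^2 times it, then the intrinsics apply), "rvec" (rotation vector, rad) and "tvec" (3), from world to camera coordinates, as OpenCV has them. Camera axes: x right, y down, z forward; pixel columns grow to the right and rows downward; lengths in m; the calibration is good to about 2 mm. A picture is of the moment at which its call begins. There is no depth.
- workorder.sign_off(): hands the job in, once; it reports no verdict.
The state is a dict: "t": time; "q": joint angles; "qd": joint speeds; "tau": joint torques, N m; "tcp_pos": TCP position; "tool_rot": TCP orientation; "force": force on the tool from outside, world axes, zero at the start; "ft_torque": the same for the moment, N m; "finger_gap": opening from 0.0 (shut) to 1.0 (fully open).
Only numpy, scipy, OpenCV 4.12 (cv2) and the standard library are available. Lean on these libraries where they do the work, as an engineer would, in place of code of your own. Each camera call takes 0.05 s, during which the arm holds its last target. There are 200 camera calls.

TASK

Shut the pastry wire cutter for the day with the fingertips alone: push its raised wire frame down flat, then hold the spring safety catch down with one fingertip while the other pushes the bolt by its upright knob fully home through the frame's eye. Let go and draw clear so that the catch springs up again and locks the bolt. Do not force anything or lift the frame, and leave the cups, tools and dishes where they stand.

Things in the scene. Friction and masses are not known exactly. Their poses are not given: they have to be found in the camera images.
- cutter: Wire cutter, fixed. Origin at bench height under the centre of its bed; x points from its front edge (catch, bolt) to its hinged back, z up. Base plate x -262 to +180, y +-200 mm, top z 32. Slatted bed 270 x 270 mm, top z 60. Parallel to y lie the frame's front bar when down (x -158), the bolt (axis x -193, z 50) and the catch's press bar (x -246). Bolt guides at y -63 and +64, tops z 60.
- frame_bar (a point): Middle of the top face of the wire frame's front bar, a square tube 16 mm thick, 326 mm long along the cutter's y. Down flat on its stop it lies at x -158, y 0, z 53 mm of the cutter; it starts 30 to 100 mm higher. The frame is hinged along the back (axis x +158, z 45); the stiff hinge stays where it is left and takes 1 to 8 N of push at the bar, anywhere along it.
- frame_eye (a point): Centre of the round eye (ring of 8 mm rod, 18 mm clear hole, facing y) welded in front of the front bar at y +86 mm of the cutter. With the frame down it is in line with the bolt; with the frame up the bolt misses it.
- cutter_bolt (a joint): Slide bolt along the cutter's y: travel in m, 0 = drawn (start, up to 0.002), 0.040 = fully home, moving towards the cutter's +y, through the eye. About 2 to 5 N to slide. Unless the catch is held down it stops within its first 3 to 5 mm.
- bolt_knob (a point): Centre of the top of the bolt's upright knob: post 12 mm across, head 18 mm across on the top 10 mm, top at z 102 mm of the cutter, rising from the rod (12 mm, top z 56). Drawn it stands at x -193, y -38 mm of the cutter, home at y +2. A 20 mm square lock block (top z 60) sits on the rod 23 to 49 mm on the knob's +y side.
- bolt_tip (a point): Free end of the bolt's rod on its axis (12 mm rod, pointing to the cutter's +y); drawn it stands at y +70 mm, home at y +110 mm, 24 mm past the eye's centre.
- cutter_catch (a joint): Spring safety catch, a rocker along y pivoted at x -216, z 67: angle in rad, 0 = up (its tooth blocks the bolt's lock block, both when drawn and when home), 0.32 = fully down. The tooth clears the block above about 0.21. 3 N starts it, 8 N holds it fully down; it springs up when released. Let go part way, the tooth rests on top of the block.
- catch_pad (a point): Centre of the top of the catch's press bar, a flat bar 22 mm wide (x) and 80 mm long (y from -75 to +5), at x -246, y -35, z 78 mm of the cutter when up; pressed fully it sinks about 9 mm. It runs beside the bolt, 53 mm nearer the front than the bolt's axis, along the knob's whole path and 35 mm behind it at the start.
- cup_a: Small clear plastic dessert cup, 44 mm across, 65 mm tall, on the left front corner of the cutter's base plate; origin at the centre of its foot. To be left alone.
- cup_b: Same cup, on the bench in front of the cutter. To be left alone.
- cup_c: Same cup, on the bench in front of the cutter. To be left alone.
- nozzle: Steel piping nozzle, a cone 33 mm across and 48 mm tall, on the right front corner of the cutter's base plate. To be left alone.
- scraper: Bench scraper lying in front of the cutter, steel blade 85 x 120 mm with a dark wooden grip 18 mm thick; origin under the grip. To be left alone.
- bowl: Steel bowl 190 mm across, 85 mm high, on one side of the bench. To be left alone.
- plate: White plate 220 mm across, on one side of the bench. To be left alone.

How it is judged:
By the outcome, as a careful person would: the job done as asked, in the order asked, and still so for the second after the job is handed in, with the robot touching nothing.
It also fails if it takes over 48 s, if anything falls off the work surface, if the arm or the gripper's body presses on something with over 40 N, if the wrist force passes 120 N, or if a joint passes its speed limit or range.

## Working session

There is one attempt and no reset: what is moved stays moved. The work goes in short steps, Python scripts to look and compute and a shell command to move; the robot and the scene stay as the last step left them, time stands still between calls to the robot, and variables do not carry over. Pictures are saved under pics/ and viewed, about 8 in all and at most 12, crops included, and the job is handed in when it is done.

```bash
mkdir -p pics; cat > h.py <<'E'
import numpy as np, cv2, json
from scipy.spatial.transform import Rotation as R
from station import manip, eyes, workorder
def snap(n,fn=None):
    s=eyes.snapshot(n)
    s['frame']=np.array(s['frame'])
    if fn: cv2.imwrite('pics/'+fn,s['frame'][:,:,::-1])
    return s
def K(s):
    f=200/np.tan(np.radians(s['vfov'])/2); return np.array([[f,0,s['cx']],[0,f,s['cy']],[0,0,1]])
def D(s): return np.array([s['k1'],0,0,0,0.])
def ray(s,px):
    u=cv2.undistortPoints(np.array([[px]],float),K(s),D(s))[0,0]
    Rm=cv2.Rodrigues(np.array(s['rvec'],float))[0]; t=np.array(s['tvec'],float)
    return -Rm.T@t, Rm.T@np.array([u[0],u[1],1])
def onz(s,px,z):
    o,d=ray(s,px); return o+d*(z-o[2])/d[2]
def proj(s,P):
    return cv2.projectPoints(np.array(P,float).reshape(-1,1,3),np.array(s['rvec'],float),np.array(s['tvec'],float),K(s),D(s))[0][:,0]
def tri(a):
    A=0;b=0
    for s,px in a:
        o,d=ray(s,px); d=d/np.linalg.norm(d); M=np.eye(3)-np.outer(d,d); A=A+M;b=b+M@o
    return np.linalg.solve(A,b)
E
python3 - <<'E'
from h import *
import pickle
S={n:snap(n,n+'0.png') for n in('scene','top')}
pickle.dump(S,open('s0.pkl','wb'))
for n in S: print(n,{k:S[n][k] for k in S[n] if k!='frame'}, ray(S[n],(320,200)))
m=manip.sense();print(m); print(R.from_quat(m['tool_rot']).as_matrix())
E
```

```text
scene {'vfov': 43.596693395777436, 'cx': 318.91195664276756, 'cy': 199.85755578509554, 'k1': -0.1449642325721114, 'rvec': array([ 1.06423413,  2.59015252, -0.79222283]), 'tvec': array([ 0.41001842, -0.30604901,  1.79320509])} (array([1.1866812 , 0.59853961, 1.30801516]), array([-0.40196591, -0.39254358, -0.8272471 ]))
top {'vfov': 48.93045936115087, 'cx': 326.87126938454526, 'cy': 201.42429662706718, 'k1': -0.030689496198314483, 'rvec': array([ 2.08304737, -2.14346341,  0.19536363]), 'tvec': array([0.03736   , 0.62264708, 1.65731598])} (array([0.2890714 , 0.00487099, 1.74705335]), array([ 0.19816856,  0.02406896, -0.98000243]))
{'t': 0.1, 'q': array([-1.46750058e+00,  5.28368690e-01,  1.43377640e+00, -1.30983051e-05,
        1.18142404e+00, -1.78478109e-01]), 'qd': array([ 0.00069549, -0.00423054, -0.0029956 , -0.00272064, -0.00073994,
        0.00027743]), 'tau': array([-3.73107214e-04, -4.43304384e+01, -1.78585839e+01, -2.76890714e-04,
        3.88385175e-03,  8.69364186e-06]), 'tcp_pos': array([ 0.17375719, -0.59968306,  0.23043355]), 'tool_rot': array([-0.09927257,  0.70079852, -0.69940161,  0.09931654]), 'force': array([-0.42831202, -0.19259278,  0.55206059]), 'ft_torque': array([ 0.01472351, -0.03273966, -0.0238433 ]), 'finger_gap': 1.0007790241447763}
[[-9.60562362e-01 -2.15851438e-04  2.78064563e-01]
 [-2.78064440e-01  1.96468631e-03 -9.60560413e-01]
 [-3.38971293e-04 -9.99998047e-01 -1.94722433e-03]]
```

View pics/top0.png

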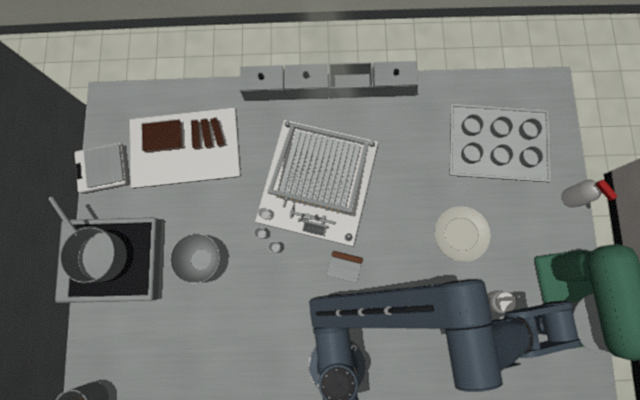

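View pics/scene0.png

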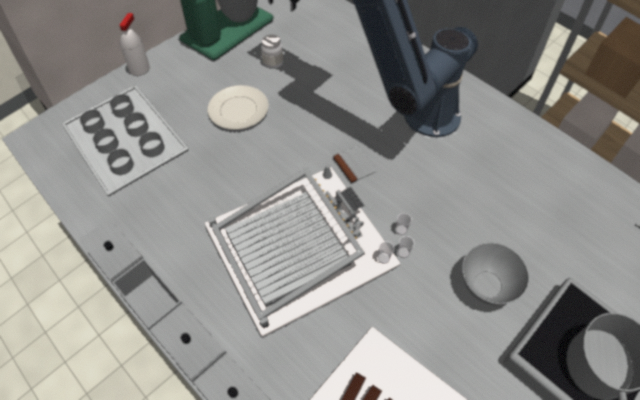

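```bash
python3 - <<'E'
from h import *
import pickle
S=pickle.load(open('s0.pkl','rb'))
a=S['top']['frame'][110:255,245:390]; b=S['scene']['frame'][150:345,195:435]
A=cv2.resize(a,None,fx=4,fy=4,interpolation=cv2.INTER_CUBIC)
cv2.imwrite('pics/ctop.png',A[:,:,::-1])
B=cv2.resize(b,None,fx=3,fy=3,interpolation=cv2.INTER_CUBIC)
cv2.imwrite('pics/csc.png',B[:,:,::-1])
s=S['top']
for p in [(286,122),(378,143),(353,245),(257,220)]: print(onz(s,p,.032))
E
```

```text
[0.96915651 0.1797042  0.032     ]
[ 0.86606994 -0.19546686  0.032     ]
[ 0.45305844 -0.07734081  0.032     ]
[0.56266513 0.29823094 0.032     ]
```

View pics/ctop.png

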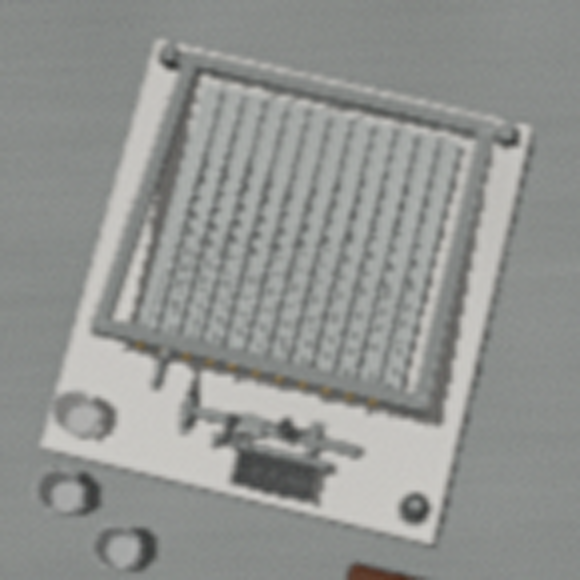

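View pics/csc.png

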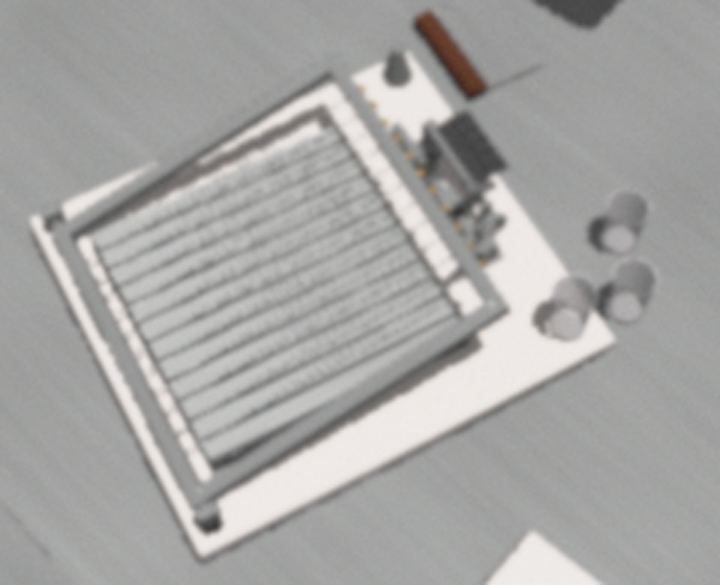

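```bash
cat >> h.py <<'E'
def fit(L,W):  # 2D rigid: W = R L + t
    L=np.array(L)[:,:2];W=np.array(W)[:,:2]; l=L.mean(0);w=W.mean(0)
    a=L-l;b=W-w; th=np.arctan2((a[:,0]*b[:,1]-a[:,1]*b[:,0]).sum(),(a*b).sum())
    c,s=np.cos(th),np.sin(th);Rm=np.array([[c,-s],[s,c]]);t=w-Rm@l
    return th,t,(a@Rm.T-b)*1000
def c2w(p,th,t):
    p=np.array(p,float)/1000;c,s=np.cos(th),np.sin(th)
    return np.array([c*p[0]-s*p[1]+t[0],s*p[0]+c*p[1]+t[1],p[2]])
E
python3 - <<'E'
from h import *
import pickle
S=pickle.load(open('s0.pkl','rb'))
L=np.array([(180,200),(180,-200),(-262,-200),(-262,200)])/1000
tp=[((u+.5)/4-.5+245,(v+.5)/4-.5+110) for u,v in [(157,40),(535,127),(434,545),(40,443)]]
sc=[((u+.5)/3-.5+195,(v+.5)/3-.5+150) for u,v in [(203,558),(32,217),(408,50),(615,343)]]
WT=[onz(S['top'],p,.032) for p in tp]; WS=[onz(S['scene'],p,.032) for p in sc]
for w in (WT,WS,): print(fit(L,w))
th,t,r=fit(np.vstack([L,L]),np.vstack([WT,WS])); print(th,t)
for n,p in dict(bar=(-158,0,53),knob0=(-193,-38,102),knob1=(-193,2,102),pad=(-246,-35,78)).items(): print(n,c2w(p,th,t))
# bar height: far ends of bar
tb=[((u+.5)/4-.5+245,(v+.5)/4-.5+110) for u,v in [(95,325),(440,415)]]
for h in (80,110,130,150):
  x=-158+ (316-np.sqrt(316**2-(h-53)**2)) 
  print(h,[(proj(S['top'],c2w((x-8,y,h),th,t))[0]-[245,110])*4 for y in(163,-163)])
print(ray(S['top'],(320,200))[0])
E
```

```text
(np.float64(-0.2764394752529735), array([0.75542467, 0.04407103]), array([[ 3.29711506, -1.08474283],
       [ 1.03075686, -0.11358469],
       [-0.84898014,  0.86922884],
       [-3.47889178,  0.32909868]]))
(np.float64(-0.2747987451135813), array([0.75398409, 0.04723335]), array([[ 2.26986281, -1.53330786],
       [ 3.50700707, -1.81076485],
       [-1.58971998,  1.88801398],
       [-4.1871499 ,  1.45605874]]))
-0.2756202094301486 [0.75470438 0.04565214]
bar [0.60266784 0.08865086 0.053     ]
knob0 [0.55864739 0.06161014 0.102     ]
knob1 [0.56953315 0.10010041 0.102     ]
pad [0.50846423 0.07892054 0.078     ]
80 [array([ 92.12502386, 351.71024731]), array([418.77467974, 432.6402029 ])]
110 [array([ 88.69879583, 341.34860188]), array([420.95741557, 423.55027891])]
130 [array([ 86.825005  , 332.57738415]), array([422.87432336, 415.61227776])]
150 [array([ 85.31261088, 322.19468141]), array([425.19107715, 406.04788808])]
[0.2890714  0.00487099 1.74705335]
```

```bash
cat >> h.py <<'E'
import os
TH,T=-0.2756,np.array([0.7547,0.0457])
if os.path.exists('pose.json'): p=json.load(open('pose.json')); TH,T=p[0],np.array(p[1:])
def where():
    m=manip.sense(); d=m['tcp_pos'][:2]-T; c,s=np.cos(TH),np.sin(TH)
    return np.round(np.array([c*d[0]+s*d[1],-s*d[0]+c*d[1],m['tcp_pos'][2]])*1000,1)
def goto(p):  # cutter mm -> row shift (cm), turn
    m=manip.sense(); M=R.from_quat(m['tool_rot']).as_matrix()
    h=np.arctan2(M[1,2],M[0,2])
    return np.round(M.T@(c2w(p,TH,T)-m['tcp_pos'])*100,2), round(float(h-TH),4)
E
python3 - <<'E'
from h import *
print(where(),goto((-150,30,215)))
E
```

```text
[-383.4 -779.1  230.4] (array([-62.61,   1.67, -56.32]), -1.0134)
```

```bash
python3 -m jog '[[[-31,0.8,-28],-0.5],[[-31,0.8,-28],-0.5],[[-31,0.8,-28],-0.5],[[-31,0.8,-28],-0.5],[[-31,0.8,-28],-0.5],[[-31,0.8,-28],-0.5],[[-31,0.8,-28],-0.5],[[-31,0.8,-28],-0.5],[[-31,0.8,-28],-0.5],[[-31,0.8,-28],-0.5],[[-62.6,1.7,-56.3],-1.013],[[-62.6,1.7,-56.3],-1.013],[[-62.6,1.7,-56.3],-1.013],[[-62.6,1.7,-56.3],-1.013],[[-62.6,1.7,-56.3],-1.013],[[-62.6,1.7,-56.3],-1.013],[[-62.6,1.7,-56.3],-1.013],[[-62.6,1.7,-56.3],-1.013],[[-62.6,1.7,-56.3],-1.013],[[-62.6,1.7,-56.3],-1.013]]' 0 && python3 - <<'E'
from h import *
print(where(),goto((-150,30,215)),manip.sense()['q'])
E
```

```text
t: 1.77
tcp_pos: [0.6143, 0.1092, 0.214]
tool_rot: [-0.427, 0.564, -0.564, 0.426]
force: [1.1, -0.3, 0.8]
finger_gap: 0.003
[-152.4   22.9  214. ] (array([-0.71, -0.1 ,  0.24]), 0.0) [-2.79973151e-03  5.45497033e-01  1.45258548e+00 -1.41824958e-04
  1.14453659e+00  2.72847953e-01]
```

```bash
python3 - <<'E'
from h import *
import pickle
s=snap('wrist','w1.png'); pickle.dump(s,open('w1.pkl','wb'))
print(ray(s,(320,200)))
for n,p in dict(bar=(-148,0,130),knob=(-193,-38,102),pad=(-246,-35,78),g1=(-193,-63,60),g2=(-193,64,60),cr=(-262,-200,32),cl=(-262,200,32)).items(): print(n,proj(s,c2w(p,TH,T)))
E
```

```text
(array([0.635966  , 0.18673362, 0.35660716]), array([-0.0821628 , -0.31516668, -0.94562963]))
bar [[323.61549543 229.30499986]]
knob [[275.36732806 253.54526605]]
pad [[226.78009865 239.12846588]]
g1 [[281.44461328 254.90914341]]
g2 [[276.60423027 139.12438046]]
cr [[237.13191909 333.69548926]]
cl [[203.5919725   -6.48250091]]
```

View pics/w1.png

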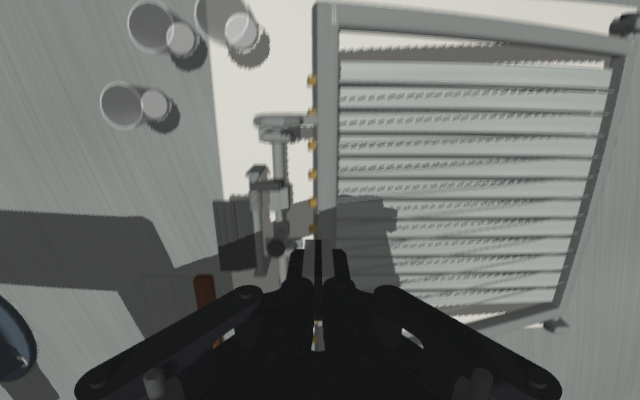

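```bash
python3 - <<'E'
from h import *
import pickle
s=pickle.load(open('w1.pkl','rb'))
a=np.ascontiguousarray(cv2.resize(s['frame'][100:290,190:350],None,fx=4,fy=4,interpolation=cv2.INTER_CUBIC)[:600])
a=np.clip(a.astype(float)*1.7,0,255).astype(np.uint8)
for p,c in [((-193,-38,102),(255,0,0)),((-193,-63,60),(0,255,0)),((-193,64,60),(0,255,0)),((-257,-75,78),(0,0,255)),((-235,-75,78),(0,0,255)),((-257,5,78),(0,0,255)),((-235,5,78),(0,0,255)),((-193,70,50),(255,255,0))]:
    q=(proj(s,c2w(p,TH,T))[0]-[190,100])*4
    cv2.circle(a,(int(q[0]),int(q[1])),4,c,1)
cv2.imwrite('pics/w1c.png',a[:,:,::-1])
E
```

```text
(no output)
```

View pics/w1c.png

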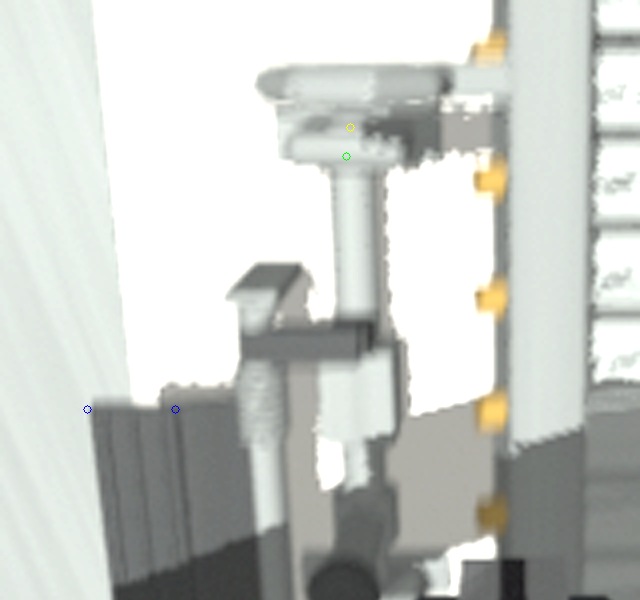

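```bash
python3 - <<'E'
from h import *
c,s=np.cos(TH),np.sin(TH); t=T+np.array([c*.0007-s*.0015,s*.0007+c*.0015])
json.dump([TH,*t],open('pose.json','w'))
E
python3 -m jog '[[[0,3,0],0],[[0,6,0.1],0],[[0,7,0.1],0],[[0,7.6,0.1],0],[[0,8.2,0.1],0],[[0,8.8,0],0],[[0,9.4,0],0],[[0,10,-0.1],0],[[0,10.6,-0.1],0],[[0,11.2,-0.2],0],[[0,11.8,-0.2],0],[[0,12.4,-0.3],0],[[0,13,-0.3],0],[[0,13.6,-0.4],0],[[0,14.2,-0.4],0],[[0,14.8,-0.4],0],[[0,15,-0.4],0]]' 0 && python3 -c "
from h import *
print(where(),manip.sense()['force'])"
```

```text
t: 3.23
tcp_pos: [0.6092, 0.1084, 0.0631]
tool_rot: [-0.427, 0.565, -0.564, 0.426]
force: [-3.0, 1.9, 3.5]
finger_gap: 0.002
[-157.7   19.2   63.1] [-3.01865832  1.87143176  3.50122368]
```

```bash
python3 -m jog '[[[0,0.2,0],0],[[0,0.4,0],0],[[0,0.6,0],0],[[0,0.8,0],0]]' && python3 -m jog '[[[0,0.1,0],0]]' && python3 -m jog '[[[0,0.1,0],0]]'
```

```text
t: 3.57
tcp_pos: [0.61, 0.1083, 0.0564]
tool_rot: [-0.427, 0.564, -0.564, 0.426]
force: [-2.7, 0.7, 3.9]
finger_gap: -0.005
t: 3.65
tcp_pos: [0.6099, 0.1082, 0.0553]
tool_rot: [-0.427, 0.564, -0.564, 0.426]
force: [-2.4, 0.5, 3.6]
finger_gap: 0.0
t: 3.73
tcp_pos: [0.6099, 0.1083, 0.0544]
tool_rot: [-0.427, 0.564, -0.564, 0.426]
force: [-3.3, -0.0, 4.0]
finger_gap: 0.004
```

```bash
python3 -m jog '[[[0,0.1,0],0],[[0,0.1,0],0]]' && python3 -m jog '[[[0,0.1,0],0],[[0,0.1,0],0]]'&& python3 -m jog '[[[0,0.07,0],0],[[0,0.07,0],0]]'
```

```text
t: 3.9
tcp_pos: [0.6104, 0.1082, 0.0533]
tool_rot: [0.426, -0.564, 0.564, -0.427]
force: [0.3, -0.2, 0.6]
finger_gap: 0.004
t: 4.07
tcp_pos: [0.6108, 0.1081, 0.053]
tool_rot: [0.426, -0.564, 0.564, -0.427]
force: [-2.5, 0.2, 4.9]
finger_gap: 0.0
t: 4.23
tcp_pos: [0.6109, 0.1081, 0.053]
tool_rot: [0.426, -0.564, 0.564, -0.427]
force: [-3.1, 0.2, 8.8]
finger_gap: 0.006
```

```bash
python3 -m jog '[[[0,-2,0],0],[[0,-5,0],0],[[0,-8,0],0],[[0,-9,0],0]]' && python3 -c "
from h import *
print(where(),goto((-219.5,-63,125)))"
```

```text
t: 4.57
tcp_pos: [0.6142, 0.108, 0.146]
tool_rot: [0.423, -0.562, 0.566, -0.429]
force: [1.3, 0.5, 0.2]
finger_gap: -0.001
[-152.8   20.2  146. ] (array([ 8.33,  2.01, -6.68]), -0.0005)
```

```bash
python3 -m jog '[[[2.8,0.2,-2.2],0],[[5.6,0.5,-4.4],0],[[8.3,1.5,-6.6],0],[[8.3,2,-6.7],0],[[8.3,2,-6.7],0],[[8.3,2,-6.7],0]]' 3.9 && python3 - <<'E'
from h import *
import pickle
print(where(),goto((-219.5,-63,90)),manip.sense()['finger_gap']*85.4)
s=snap('wrist','w2.png'); pickle.dump(s,open('w2.pkl','wb'))
for n,p in dict(knob=(-193,-38,102),pad1=(-257,5,78),pad2=(-235,5,78),bar=(-158,0,53),eye=(-193,86,50)).items(): print(n,proj(s,c2w(p,TH,T)))
E
```

```text
t: 5.07
tcp_pos: [0.5245, 0.0463, 0.1217]
tool_rot: [0.426, -0.564, 0.565, -0.427]
force: [0.2, -0.2, -0.0]
finger_gap: 0.459
[-222.3  -63.6  121.7] (array([-0.06,  3.17,  0.27]), -0.0011) 39.18538079216849
knob [[369.8880211  198.22801819]]
pad1 [[260.28061236 117.8034841 ]]
pad2 [[296.86875083 117.61950709]]
bar [[411.42626523 123.00242002]]
eye [[364.8735547 -17.3403602]]
```

View pics/w2.png

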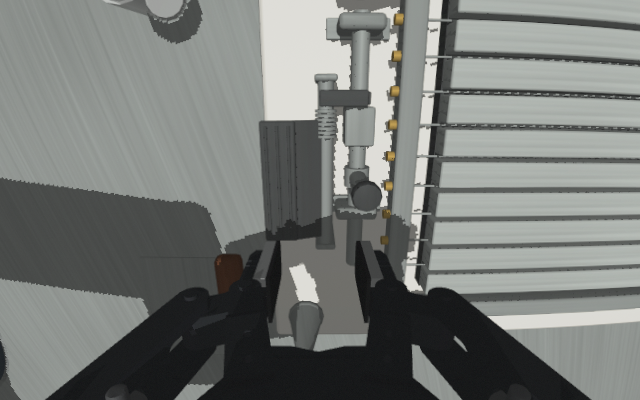

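```bash
python3 -m jog '[[[0,1.5,0.2],0],[[0,3,0.3],0],[[0,3.9,0.3],0],[[0,4.1,0.3],0]]' && python3 -m jog '[[[0,0.1,0],0],[[0,0.2,0],0]]' && python3 -m jog '[[[0,0.1,0],0],[[0,0.2,0],0]]' && python3 -m jog '[[[0,0.1,0],0],[[0,0.2,0],0]]' && python3 -c "
from h import *
print(where(),manip.sense()['force'])"
```

```text
t: 5.45
tcp_pos: [0.5265, 0.0463, 0.0795]
tool_rot: [-0.427, 0.564, -0.564, 0.427]
force: [0.4, 0.3, 0.5]
finger_gap: 0.459
t: 5.62
tcp_pos: [0.5267, 0.046, 0.079]
tool_rot: [0.426, -0.564, 0.564, -0.427]
force: [-0.4, 0.4, 0.9]
finger_gap: 0.456
t: 5.78
tcp_pos: [0.5264, 0.0458, 0.0773]
tool_rot: [0.426, -0.564, 0.564, -0.427]
force: [0.5, -0.2, -0.1]
finger_gap: 0.456
t: 5.95
tcp_pos: [0.526, 0.0459, 0.0754]
tool_rot: [0.426, -0.564, 0.564, -0.427]
force: [-1.7, 0.1, 4.9]
finger_gap: 0.456
[-220.8  -63.6   75.4] [-1.7175593   0.06302419  4.94941949]
```

```bash
python3 -m jog '[[[0,0.1,0],0],[[0,0.2,0],0]]' && python3 -m jog '[[[0,0.1,0],0],[[0,0.2,0],0]]' && python3 -c "
from h import *
print(where(),manip.sense()['force'])"
```

```text
t: 6.12
tcp_pos: [0.5253, 0.046, 0.0733]
tool_rot: [-0.427, 0.564, -0.564, 0.426]
force: [-1.3, 0.6, 6.7]
finger_gap: 0.454
t: 6.28
tcp_pos: [0.5249, 0.0461, 0.0714]
tool_rot: [-0.427, 0.565, -0.564, 0.426]
force: [-2.6, 1.1, 7.8]
finger_gap: 0.455
[-222.   -63.6   71.4] [-2.56351432  1.12369582  7.83278931]
```

```bash
python3 -m jog '[[[0,0.1,0.05],0],[[0,0.1,0.05],0]]' && python3 -m jog '[[[0,0.1,0.05],0],[[0,0.1,0.05],0]]' && python3 -c "
from h import *
print(where(),manip.sense()['force'])"
```

```text
t: 6.45
tcp_pos: [0.5247, 0.0462, 0.0702]
tool_rot: [-0.427, 0.565, -0.563, 0.426]
force: [-2.8, 1.5, 7.8]
finger_gap: 0.457
t: 6.62
tcp_pos: [0.5246, 0.0462, 0.0692]
tool_rot: [-0.427, 0.565, -0.563, 0.425]
force: [-3.5, 1.5, 8.6]
finger_gap: 0.455
[-222.3  -63.7   69.2] [-3.52631896  1.48339669  8.61765081]
```

```bash
python3 -m jog '[[[0,0.07,0.05],0],[[-0.3,0.07,0.05],0],[[-0.6,0.07,0.05],0],[[-0.9,0.07,0.05],0],[[-1.1,0.07,0.05],0]]' && python3 -c "
from h import *
print(where())" && python3 -m jog '[[[-0.3,0,0],0],[[-0.6,0,0],0],[[-0.9,0,0],0]]' && python3 -c "
from h import *
print(where())"
```

```text
t: 7.03
tcp_pos: [0.5272, 0.0544, 0.0686]
tool_rot: [-0.43, 0.564, -0.563, 0.425]
force: [-5.6, -8.9, 9.1]
finger_gap: 0.452
[-222.   -55.    68.6]
t: 7.28
tcp_pos: [0.5295, 0.0628, 0.0685]
tool_rot: [-0.43, 0.564, -0.563, 0.425]
force: [-7.4, -8.4, 10.0]
finger_gap: 0.458
[-222.   -46.3   68.5]
```

```bash
python3 -m jog '[[[-0.3,0,0],0],[[-0.6,0,0],0],[[-0.9,0,0],0],[[-1.2,0,0],0],[[-1.5,0,0],0],[[-1.8,0,0],0],[[-2.1,0,0],0],[[-2.4,0,0],0],[[-2.5,0,0],0]]' && python3 -c "
from h import *
print(where())" && python3 -m jog '[[[-0.1,0,0],0],[[-0.2,0,0],0]]' && python3 -c "
from h import *
print(where())" && python3 -m jog '[[[-0.1,0,0],0],[[-0.1,0,0],0]]' && python3 -c "
from h import *
print(where())"
```

```text
t: 8.03
tcp_pos: [0.5363, 0.0869, 0.0685]
tool_rot: [-0.43, 0.564, -0.563, 0.424]
force: [-5.2, -8.0, 9.4]
finger_gap: 0.455
[-222.1  -21.3   68.5]
t: 8.2
tcp_pos: [0.5366, 0.0883, 0.0685]
tool_rot: [-0.43, 0.564, -0.563, 0.424]
force: [-7.5, -12.8, 10.8]
finger_gap: 0.458
[-222.2  -19.8   68.5]
t: 8.37
tcp_pos: [0.5367, 0.0885, 0.0685]
tool_rot: [-0.431, 0.564, -0.563, 0.424]
force: [-8.0, -13.6, 9.9]
finger_gap: 0.459
[-222.2  -19.7   68.5]
```

```bash
python3 -m jog '[[[-0.1,0,0],0],[[-0.1,0,0],0]]' && python3 - <<'E'
from h import *
print(where())
import pickle
s=snap('wrist'); pickle.dump(s,open('w3.pkl','wb'))
a=cv2.resize(s['frame'][0:300,180:480],None,fx=2,fy=2,interpolation=cv2.INTER_CUBIC); a=np.clip(a*1.3,0,255).astype(np.uint8)
cv2.imwrite('pics/w3.png',a[:,:,::-1])
for n,p in dict(knob=(-193,2,102),tip=(-193,110,50),eye=(-193,86,50)).items(): print(n,(proj(s,c2w(p,TH,T))-[180,0])*2)
E
```

```text
t: 8.53
tcp_pos: [0.5367, 0.0887, 0.0685]
tool_rot: [-0.431, 0.564, -0.563, 0.423]
force: [-7.0, -16.1, 10.5]
finger_gap: 0.456
[-222.2  -19.5   68.5]
knob [[420.41635916 501.98561289]]
tip [[403.88106508 -22.67413026]]
eye [[398.60730085  87.26789273]]
```

View pics/w3.png

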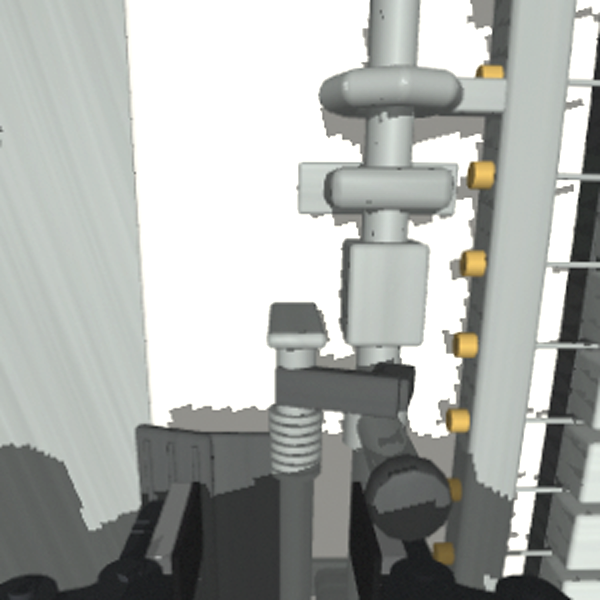

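```bash
python3 -m jog '[[[0.3,0,0],0],[[0.6,0,0],0],[[0.8,0,0],0],[[0.8,-0.4,0],0],[[0.8,-0.8,0],0],[[0.8,-1.2,0],0],[[0.8,-2,0],0],[[0.8,-4,0],0],[[0.8,-7,0],0],[[0.8,-10,0],0],[[0.8,-13,0],0],[[3,-14,0],0],[[6,-14,0],0],[[6,-14,0],0]]' && python3 - <<'E'
from h import *
print(where(),manip.sense()['force'])
s=snap('wrist')
a=cv2.resize(s['frame'][0:300,180:480],None,fx=2,fy=2,interpolation=cv2.INTER_CUBIC); a=np.clip(a*1.3,0,255).astype(np.uint8)
cv2.imwrite('pics/w4.png',a[:,:,::-1])
for n,p in dict(knob=(-193,2,102),tip=(-193,110,50),eye=(-193,86,50),pad1=(-257,5,78),pad2=(-235,5,78)).items(): print(n,(proj(s,c2w(p,TH,T))-[180,0])*2)
E
```

```text
t: 9.75
tcp_pos: [0.5238, 0.0313, 0.2095]
tool_rot: [0.426, -0.563, 0.566, -0.426]
force: [-1.1, 0.3, -0.4]
finger_gap: 0.458
[-219.   -78.2  209.5] [-1.06610299  0.29089111 -0.35603931]
knob [[341.04501724 194.00188261]]
tip [[334.42115514 -62.596856  ]]
eye [[333.39453915  -2.2014344 ]]
pad1 [[187.19270914 187.14447239]]
pad2 [[238.08766423 186.81201311]]
```

View pics/w4.png

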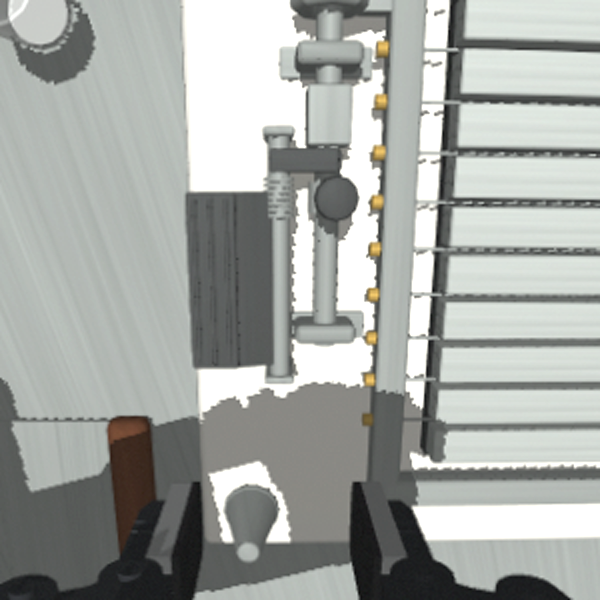

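```bash
python3 -m jog '[[[5,-3,-5],0],[[9,-5,-9],0],[[12,-6,-12],0],[[15,-6,-15],0],[[15,-6,-15],0],[[15,-6,-15],0],[[15,-6,-15],0]]' && python3 - <<'E'
from h import *
import pickle
S=pickle.load(open('s0.pkl','rb'))
s=snap('wrist')
b=s['frame'][:,:]; 
sc=snap('scene'); tp=snap('top')
a=cv2.resize(sc['frame'][150:345,195:435],None,fx=3,fy=3,interpolation=cv2.INTER_CUBIC)
cv2.imwrite('pics/end.png',a[:,:,::-1])
w=cv2.resize(b[0:250,200:520],None,fx=2.4,fy=2.4,interpolation=cv2.INTER_CUBIC);cv2.imwrite('pics/endw.png',np.clip(w*1.3,0,255).astype(np.uint8)[:,:,::-1])
for z in (78,69):
  print(z,[np.round((proj(s,c2w((x,y,z),TH,T))[0]-[200,0])*2.4) for x,y in((-257,5),(-235,5),(-257,-75))])
print(where(),manip.sense()['force'])
E
```

```text
t: 10.38
tcp_pos: [0.3366, -0.0688, 0.2683]
tool_rot: [-0.426, 0.565, -0.565, 0.425]
force: [0.0, -0.1, -0.2]
finger_gap: 0.456
78 [array([ 573., -156.]), array([ 627., -153.]), array([558.,  60.])]
69 [array([ 565., -145.]), array([ 618., -143.]), array([550.,  65.])]
[-368.5 -224.3  268.2] [ 0.48832665 -0.14775138 -0.39945332]
```

View pics/end.png

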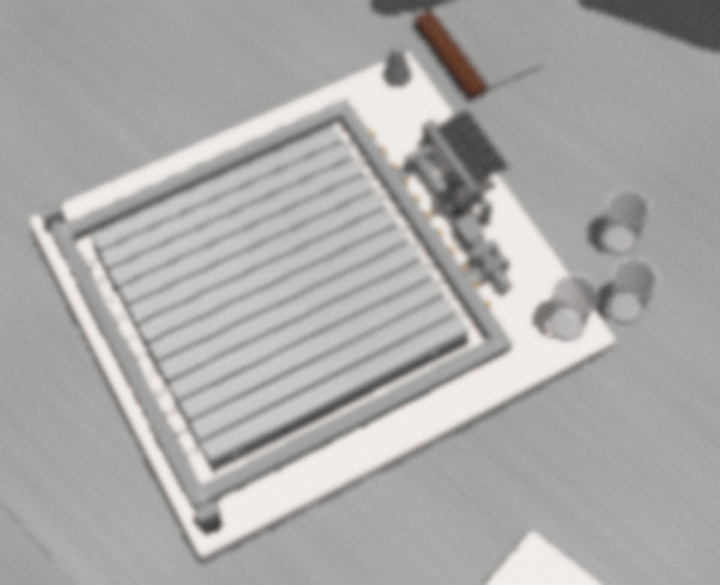

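View pics/endw.png

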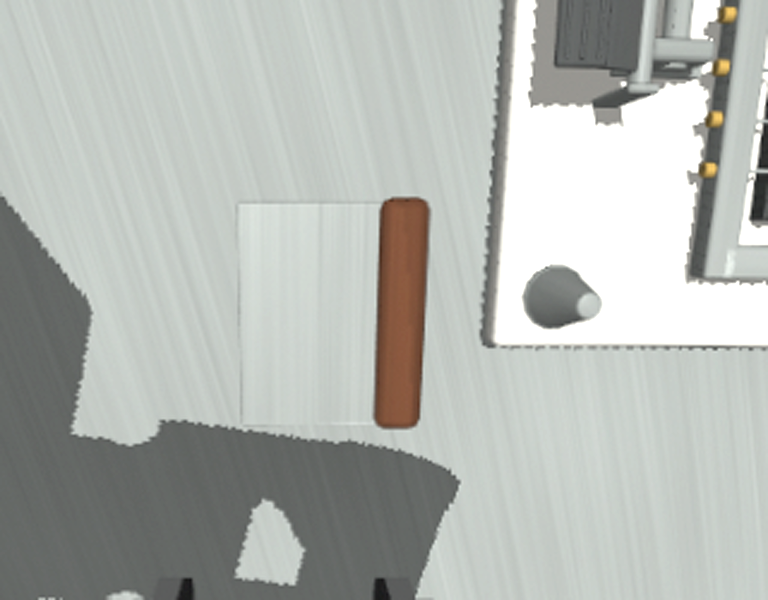

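```bash
python3 -c "
from station import workorder
print(workorder.sign_off())"
```

```text
the job is handed in; nothing more can be done
None
```

The wire cutter is shut and I've handed the job in, after about 10 s of robot time.

- **Frame:** I pushed it down with closed fingertips until it stopped at z 53.0 mm, where the force rose to about 9 N.
- **Catch and bolt:** With the fingers 39 mm apart, one fingertip held the catch down at about 9–10 N. The edge of the other pushed the bolt knob along. The bolt stopped after the expected travel, and I pressed to about 16 N there before backing off 8 mm and lifting clear.

**Last checks:**
- **Bolt:** the wrist pictures show the bolt through the eye and the knob within about 1 mm of its home position. The catch's tooth stands behind the lock block, not on top of it.
- **Catch:** in the scene view the press bar looks the same as it did at the start, when it was up. In the last wrist picture its corner fits the up height sideways. Its row was nearer the pressed height, by about the offset I saw in the earlier views, so I took it as up.
- **Surroundings:** the cups, nozzle and scraper stand where they did before. I did not compare the bowl and plate, but the arm stayed well above bench height on its way in. At the end the arm was clear, with no force on the tool.

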